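# Load the engraver

### The arm

A 6-joint arm with a two-finger parallel gripper is mounted at the origin on the work surface. World frame = base frame: x ahead of the robot, y to its left, z up, the work surface at z = 0. Lengths are in mm, angles in rad, forces in N, time in s.
With the tool pointing down it reaches from about 350 to 950 mm from the base axis. Payload 17.4 kg.
Tool frame: the origin (TCP) lies on the front face of the gripper's body, between the roots of the fingers; the fingertips stand 84 mm ahead of it and the grasp point (between the pads) lies 65 mm ahead of it; z points along the fingers, y is the line along which they close (so a half turn about z gives the same grasp; the last joint's range is limited). The gripper opens to 93 mm and grips with 3 to 60 N. Pads are 15 mm wide; open, the fingers measure 128 mm over their backs; the gripper's body (75 mm by 188 mm) begins 65 mm behind the grasp point.
Start: joints at [-1.265, 0.116, 1.442, -0, 1.584, -0.038], TCP at [227.511, -635.509, 302.746] pointing down, gripper open.
Joint ranges: [-2.83, 2.83], [-0.83, 2.19], [0.07, 2.5], [-1.14, 4.28], [0.01, 3], [-2.97, 2.97]. Speed limits (rad/s): [1.89, 1.89, 2.22, 3.14, 3.14, 3.14].

### API

Orientations are given as [roll, pitch, yaw] about the fixed x, y, z axes, in that order (R = Rz(yaw) Ry(pitch) Rx(roll)).
In Python, from plant import status, get_image, ctrl gives the robot as it stands. The module is installed in compiled form; this text tells all that it offers.
- The arm moves only by the shell command python3 -m handwheel 'ROWS'. ROWS is JSON, a list of rows, each an object of numbers: "x", "y", "z": the shift along the world's x, y, z in units of 30 mm (1.0 is 30 mm); "ax", "ay", "az": the turn, a rotation vector about the world's x, y, z in units of pi rad (1.0 is pi rad); "claw": the opening, from -1 (shut) to 1 (fully open). In form: [{"x": .., "y": .., "z": .., "ax": .., "ay": .., "az": .., "claw": ..}, ...]. A call has 1 to 20 rows; each row shifts and turns the commanded pose from where the row before left it; what a row does not reach is not made up. A row lasts 1/10 s, in which the tool goes at most 50 mm and 8.59 degrees, less where a joint would pass 70% of its speed; a pose out of reach is approached as far as the arm can. A call with a number of a shift or a turn outside -1 to 1 is refused whole. A call with a gripper value outside its range is refused whole. The fingers move at their own pace and stop on an object; the grip force is fixed at half the most. Time passes only in rows, so rows that do not move let the fingers close. It gives the time, the measured TCP pose, the force, the opening and the grip force at its end, in the units of the state.
- status.sense(): the state, without advancing time (a new reading comes with each control period).
- get_image(name): name is "scene" or "side" or "wrist"; returns a dict with "color" (480x640x3 uint8, red, green, blue), "mtx" (3x3 intrinsics, pixels), "T" (4x4, takes a point from camera to world coordinates). Camera axes: x right, y up, looking along -z (the intrinsics and any distortion apply to the point x, -y, -z); pixel columns grow to the right and rows downward; lengths in mm; the calibration is good to about 2 mm. The wrist camera is an equidistant fisheye: a pixel r from the principal point sees the ray r / f radians off the axis. A picture is of the moment at which its call begins. There is no depth.
- ctrl.close_job(): hands the job in; it is judged then, once.
The state is a dict: "clock": time; "joint_positions": joint angles; "dq": joint speeds; "effort": joint torques, N m; "ee_pos": TCP position; "ee_rot": TCP orientation; "contact_force": force on the tool from outside, world axes, zero at the start; "torque": the same for the moment, N m; "finger_gap": opening from 0.0 (shut) to 1.0 (fully open); "grip_force": force on a finger pad.
Only numpy, scipy, OpenCV 4.12 (cv2) and the standard library are available. Lean on these libraries where they do the work, as an engineer would, in place of code of your own. Each camera call takes 0.05 s, during which the arm holds its last target. There are 200 camera calls.

### The job

Swing the little engraver's door wide open by its handle, about square to the front of the machine or further, and leave it open. Then set the rectangular pallet with its brass blank into the rectangular pocket in the machine's bed and press it fully home, right way up, so that its plate lies flush. Leave the round carrier and the glass jar where they stand.

Things in the scene. Friction and masses are not known exactly. Their poses are not given: they have to be found in the camera images.
- door (a joint): Side-hinged door, rad: 0 shut, positive open, stop 1.75; stays put. Hinge upright at the case's front left edge seen from the robot; the free edge swings towards the robot, then left (clockwise from above). Green panel 218 wide, 10 thick, 18 to 126 mm above the bench; a clear roof fixed to its top (118 to 127 mm high) reaches 128 mm back and covers the pocket when shut.
- door_handle (a point): On the axis of the door's handle, 120 mm above the bench: an upright round steel bar, 11 mm thick, from 54 to 130 mm above the bench, its axis 35 mm off the panel's outer face and 175 mm along the panel from the hinge, with a thin stay to the panel near each end (upper one about 120 mm high). Axes turn with the door; with it shut they are the engraver's.
- door_hinge (a point): Point on the door's upright hinge axis, 125 mm above the bench. In the door's own axes (the engraver's when shut) the handle lies at x -45 mm, y -175 mm from here.
- engraver: Fixed green desktop machine, 250 x 220 mm (x, y), 115 mm high without the door; origin under its centre; x from its front (door side, facing the robot) to its back, z up. The front half is an open bay 125 mm deep, 204 mm wide, floored by an aluminium bed 70 mm above the bench, between 8 mm side walls and the rear housing, all 115 mm high.
- pocket (a point): Centre of the floor of the rectangular pocket in the bed: 58 mm above the bench, 12 mm below the bed's top face; 60 mm along its x (machine front to back) by 84 mm along its y, with a 2 mm chamfer. 65 mm in front of the engraver's centre. Axes are the engraver's.
- pallet: Loose aluminium plate 56 mm (its x) x 80 mm (its y) x 12 mm thick with a brass block fixed upright on its middle, 30 mm (x) x 44 mm (y) x 30 mm tall, so 42 mm high in all, about 0.4 kg. Origin at the centre of the plate's underside. Stands on the bench to the right; either way round fits the pocket.
- round_carrier: The same brass block (30 x 44 x 30 mm) on a round aluminium plate, 82 mm across, 12 mm thick. Origin at the centre of its underside. Does not fit the pocket; may stand in either of two places on the right, the pallet in the other. To be left alone.
- jar: Glass jar with a steel lid, 60 mm across, 85 mm high, origin under its centre. To be left alone.

How it is judged (in metres and radians):
On the way, in this order (a step that is already met when the one before it is completed fails the run):
1. the door is swung open to at least 1.3 rad (value of joint door above 1.3 rad), for 0.2 s.
2. the pallet sits flush in the pocket (z of pallet in the frame of pocket between -0.003 and 0.0025 m and horizontal distance between pallet and pocket below 0.005 m and angle between the x axis of pallet and the x axis of pocket, either way round below 0.12 rad and angle between pallet's own z axis and vertical below 0.04 rad), for 0.2 s.
At the end, for the whole second after the job is handed in: The door stands still, open to at least 1.2 rad; the pallet lies at rest in the pocket, its underside within 2.5 mm of the pocket's floor and within 5 mm of its centre, upright within 0.04 rad and square to it within 0.12 rad (either way round) (all of step 2 and value of joint door above 1.2 rad and linear speed of pallet below 0.02 m/s and velocity of joint door between -0.05 and 0.05 rad/s); the robot touches nothing.
It fails at once if the round carrier is moved by more than 30 mm (distance of round_carrier from where it was at the start of the episode above 0.03 m).
It fails at once if the jar is moved by more than 30 mm or tipped (distance of jar from where it was at the start of the episode above 0.03 m or angle between jar's own z axis and vertical above 0.5 rad).
It also fails if it takes over 67 s, if anything falls off the work surface, if the arm or the gripper's body presses on something with over 40 N, if the wrist force passes 120 N, or if a joint passes its speed limit or range.

## Working session

There is one attempt and no reset: what is moved stays moved. The work goes in short steps, Python scripts to look and compute and a shell command to move; the robot and the scene stay as the last step left them, time stands still between calls to the robot, and variables do not carry over. Pictures are saved under pics/ and viewed, at most 10 in all, crops included, and the job is handed in when it is done.

```bash
mkdir -p pics
python3 - <<'E'
from plant import status,get_image
import cv2,numpy as np
print(status.sense())
for n in("scene","side","wrist"):
    d=get_image(n);cv2.imwrite(f"pics/{n}0.png",d["color"][:,:,::-1]);np.savez(f"pics/{n}0.npz",**d);print(n,d["mtx"].tolist(),np.round(d["T"],4).tolist(), d.keys())
E
```

```text
{'clock': 0.0, 'joint_positions': array([-1.26478356e+00,  1.16493856e-01,  1.44224664e+00,  1.27473680e-05,
        1.58400048e+00, -3.77904406e-02]), 'dq': array([ 0.00050506, -0.00076512, -0.00090669, -0.00040977, -0.00126233,
        0.00079235]), 'effort': array([-4.23406644e-03, -7.21259665e+01, -6.22617674e+01,  7.77918147e-02,
        2.36842548e-02, -7.82446568e-05]), 'ee_pos': array([ 227.49213995, -635.40202507,  302.01138458]), 'ee_rot': array([-3.14044563e+00, -5.61227158e-05,  3.43803332e-01]), 'contact_force': array([-0.69358407, -0.75319673,  0.02938468]), 'torque': array([-0.00610805,  0.01353878,  0.03302713]), 'grip_force': 0.0, 'finger_gap': 1.0042411989155433}
scene [[538.4126686648714, 0.0, 323.1953754963066], [0.0, 538.4126686648714, 242.54993715948794], [0.0, 0.0, 1.0]] [[-0.8018, -0.4941, 0.3362, 899.5887], [0.5974, -0.6769, 0.43, 284.2225], [0.0151, 0.5456, 0.8379, 959.5717], [0.0, 0.0, 0.0, 1.0]] dict_keys(['color', 'mtx', 'T'])
side [[565.1981514652737, 0.0, 321.6917343515291], [0.0, 565.1981514652737, 239.07575999248147], [0.0, 0.0, 1.0]] [[-0.8769, 0.2679, -0.3991, 118.9143], [-0.4805, -0.4718, 0.7393, 645.2646], [0.0098, 0.8401, 0.5424, 687.721], [0.0, 0.0, 0.0, 1.0]] dict_keys(['color', 'mtx', 'T'])
wrist [[371.64829954431775, 0.0, 315.77694145346146], [0.0, 371.64829954431775, 237.28619877436856], [0.0, 0.0, 1.0]] [[0.3376, 0.9144, 0.2234, 288.4856], [-0.9413, 0.3284, 0.0784, -614.4463], [-0.0017, -0.2367, 0.9716, 384.008], [0.0, 0.0, 0.0, 1.0]] dict_keys(['color', 'mtx', 'T'])
```

View pics/scene0.png

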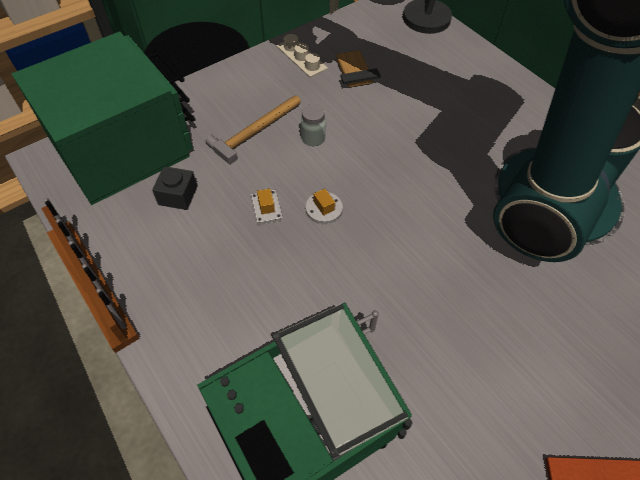

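View pics/side0.png

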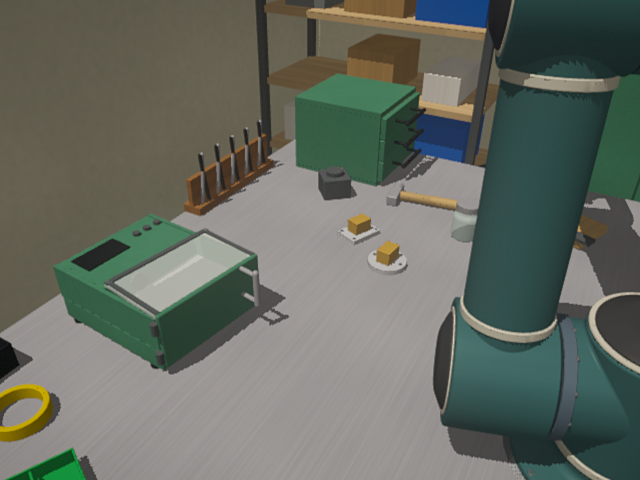

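View pics/wrist0.png

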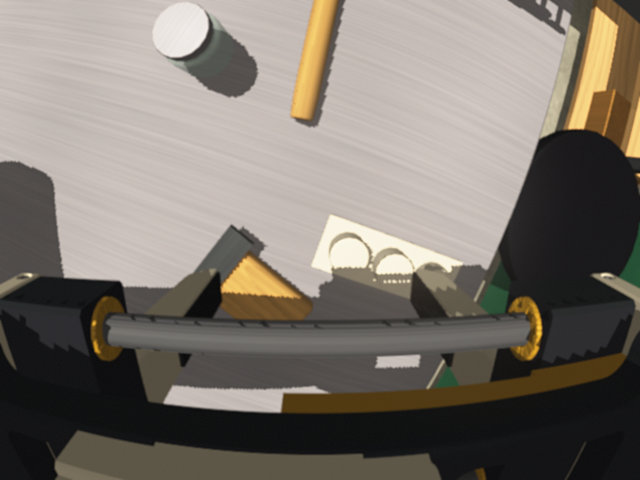

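The scene view shows the engraver at about (310,390), with the handle top near (374,315). The pallet is at (266,206), the round carrier at (324,206) and the jar at (313,127). In the side view the handle top is at (255,270) and the pallet at (359,230). The wrist view shows only the jar and clutter. I'll enlarge these areas for accurate corners.

Run:
```python
import cv2,numpy as np
s=cv2.imread("pics/scene0.png");d=cv2.imread("pics/side0.png")
def c(im,x,y,w,h,k):
    o=cv2.resize(im[y:y+h,x:x+w],None,fx=k,fy=k,interpolation=cv2.INTER_CUBIC)
    for i in range(0,w,10):
        L=8 if i%50 else 20
        cv2.line(o,(i*k,0),(i*k,L),(0,255,255),1)
    for i in range(0,h,10):cv2.line(o,(0,i*k),(8,i*k),(0,255,255),1)
    return o
a=np.hstack([c(s,190,290,240,190,3)[:570]]);
b=np.full((570,800,3),0,np.uint8);b[:,:720]=a;cv2.imwrite("pics/c1.png",b)
b=np.zeros((600,800,3),np.uint8);b[:300,:600]=c(s,240,170,100,50,6);
b=np.zeros((600,800,3),np.uint8)
b[:350,:350]=c(s,240,180,50,50,7);b[:350,400:750]=c(d,335,200,50,50,7)
b[360:600,:800]=0
b[350:590,:800]=c(d,50,210,0+200,60,4)
cv2.imwrite("pics/c2.png",b)
```

```text
(no output)
```

View pics/c1.png

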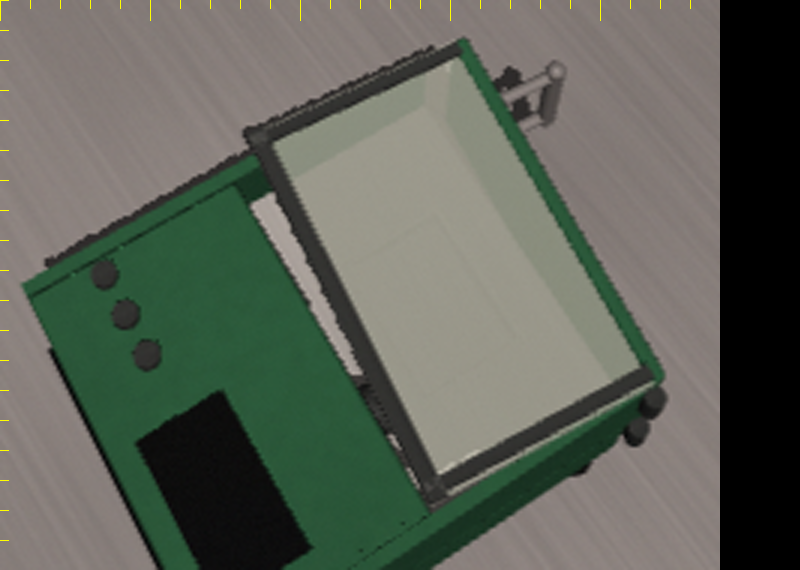

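View pics/c2.png

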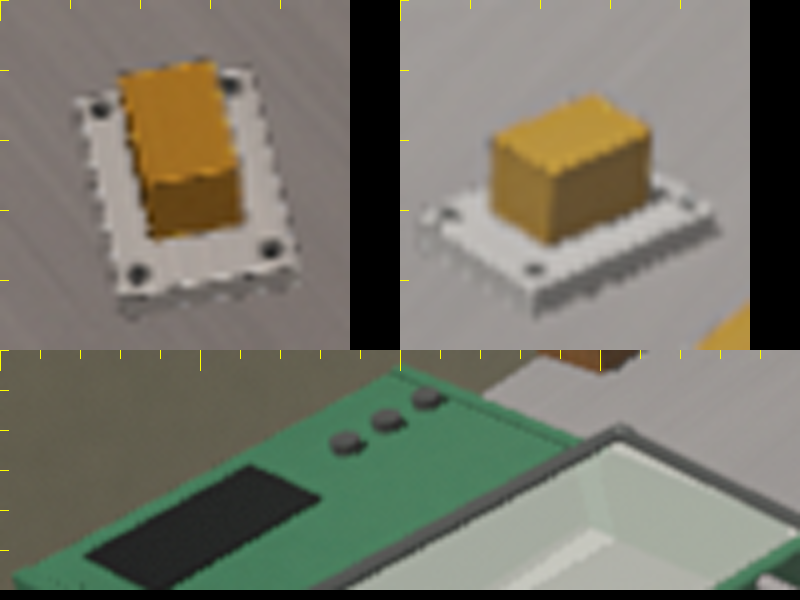

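The crops give, in scene pixels, the handle top at (375.7,312.7), the door's top corners at (344.7,303.3) and (410.3,416), and the plate and brass corners. Fitting poses to these.

```bash
cat > h.py <<'E'
import numpy as np,cv2
from scipy.optimize import least_squares
def proj(P,d):
    T=d["T"];p=(np.asarray(P,float)-T[:3,3])@T[:3,:3];K=d["mtx"]
    return np.c_[K[0,0]*p[:,0]/-p[:,2]+K[0,2],K[1,1]*-p[:,1]/-p[:,2]+K[1,2]]
def tf(q,P):
    P=np.asarray(P,float);c,s=np.cos(q[2]),np.sin(q[2])
    return np.c_[q[0]+c*P[:,0]-s*P[:,1],q[1]+s*P[:,0]+c*P[:,1],P[:,2]]
def fit(obs,q0):
    f=lambda q:np.concatenate([(proj(tf(q,P),d)-np.array(p)).ravel() for d,P,p in obs])
    r=least_squares(f,q0,loss="soft_l1");return r.x,f(r.x).reshape(-1,2).round(1)
E
python3 - <<'E'
from h import *
S=np.load("pics/scene0.npz");D=np.load("pics/side0.npz")
E1=[(-170,-66,130),(-135,-109,126),(-135,109,126),(125,-110,115),(3,-109,127),(3,109,127)]
p1=[(375.7,312.7),(344.7,303.3),(410.3,416),(198,385.3),(273.3,334.3),(335,455.7)]
E2=[(3,-109,127),(125,-110,115),(-170,-66,130)];p2=[(205,229.5),(150,214.5),(255,270)]
for o in ([(S,E1,p1)],[(S,E1,p1),(D,E2,p2)]):
  q,r=fit(o,[700,200,.3]);print(q,r.tolist())
print(tf(q,[(-170,-66,0),(-125,109,0),(-65,0,0)]))
A=[(-28,-40,12),(28,-40,12),(28,40,12),(-28,40,12)];B=[(-15,-22,42),(15,-22,42),(15,22,42),(-15,22,42)]
pa=[(251.1,194.3),(275.7,190),(282.1,217.9),(256.9,221.7)];pb=[(257.1,191.1),(270.3,188.9),(274,203.6),(261.4,206)]
# order search
sp=[(338.6,230.7),(354.3,241.7),(380.1,231.7)]; sb=[(347.9,219.7),(356.7,224.3),(370.7,218.6),(362.9,213.6)]
best=None
for k in range(4):
 for fl in(1,-1):
  def o(L):
    M=[L[(fl*i+k)%4] for i in range(4)];return M
  q,r=fit([(S,o(A),pa),(S,o(B),pb)],[650,-250,0.1])
  c=abs(r).sum()
  if best is None or c<best[0]:best=(c,q,r,k,fl)
print(best)
print(proj(tf(best[1],A+B),D).round(1).tolist(),"obs",sp,sb)
q=best[1]
def match(q):
  r=[]
  for L,p,d in((A,pa,S),(B,pb,S),(A,sp,D),(B,sb,D)):
    m=proj(tf(q,L),d)
    for t in p:
      e=m-t;r+=list(e[np.argmin((e**2).sum(1))])
  return r
R=least_squares(match,q,loss="soft_l1");print(R.x,np.round(match(R.x),1))
# round carrier & jar: coarse from brass / lid
for nm,P,(u,v) in(("round",54-12,(323,197)),("jar",85,(312,115))):
  r=least_squares(lambda x:(proj([(x[0],x[1],P)],S)-[(u,v)]).ravel(),[600,-200]);print(nm,r.x)
E
```

```text
[ 7.58799566e+02  6.32137894e+01 -1.55990106e-01] [[-0.7, 0.0], [-0.1, -1.2], [3.3, -0.3], [5.2, -14.3], [-1.5, 1.9], [-0.6, 4.0]]
[ 7.58675499e+02  6.42066058e+01 -1.50836998e-01] [[-0.7, 0.1], [-0.1, -1.0], [3.8, -0.4], [5.4, -13.3], [-1.4, 2.4], [0.2, 4.3], [-2.1, -2.1], [12.0, -2.0], [-0.3, 0.1]]
[[580.68820365  24.50115833   0.        ]
 [651.47375198 190.75219186   0.        ]
 [694.413532    73.97387499   0.        ]]
(np.float64(6.3), array([ 562.25358809, -352.60905737,   -6.69118629]), array([[-0.1, -0.4],
       [ 0.1, -0.4],
       [ 0.5,  0. ],
       [ 0. ,  0.9],
       [-0.2, -0.4],
       [ 0.3, -0.6],
       [ 0.3,  0.5],
       [-1.1,  0.5]]), 1, -1)
[[380.2, 229.0], [363.8, 218.9], [337.3, 229.8], [353.4, 240.6], [371.2, 217.8], [362.4, 212.4], [347.6, 218.3], [356.4, 223.9]] obs [(338.6, 230.7), (354.3, 241.7), (380.1, 231.7)] [(347.9, 219.7), (356.7, 224.3), (370.7, 218.6), (362.9, 213.6)]
[ 561.57583709 -352.03728511   -6.68410874] [ 0.2 -0.3  0.3 -0.4  1.  -0.1  0.6  0.9  0.2 -0.4  0.6 -0.6  0.8  0.4
 -0.6  0.6 -1.1 -0.6 -0.5 -0.9  0.3 -2.6 -0.2 -1.1 -0.1 -0.2  0.7 -0.7
 -0.5 -1.1]
round [ 461.91120174 -280.69337397]
jar [ 361.09873371 -459.31929146]
```

Run:
```python
from h import *
S=np.load("pics/scene0.npz");D=np.load("pics/side0.npz")
hin=np.array([-125,109,0.])
Dp=[(S,[(-170,-66,130),(-135,-109,126),(-135,109,126),(3,-109,127),(3,109,127)],[(375.7,312.7),(344.7,303.3),(410.3,416),(273.3,334.3),(335,455.7)]),
 (D,[(3,-109,127),(-170,-66,130)],[(205,229.5),(255,270)])]
Cp=[(S,[(125,-110,115),(0,-102,115)],[(198,385.3),(269,352.3)]),(D,[(125,-110,115),(125,110,115)],[(150,214.5),(53.7,267)])]
def f(q):
  r=[]
  for d,P,p in Cp:r+=list((proj(tf(q,P),d)-p).ravel())
  for d,P,p in Dp:
    P=tf([hin[0],hin[1],-q[3]],np.array(P,float)-hin)
    r+=list((proj(tf(q,P),d)-p).ravel())
  return r
R=least_squares(f,[750,60,-.15,0],loss="soft_l1");q=R.x;print(q,np.round(R.fun if 0 else f(q),1).reshape(-1,2).tolist())
h=tf([hin[0],hin[1],-q[3]],np.array([(-170,-66,120.)])-hin)
print("handle",tf(q,h),"hinge,pocket",tf(q,[hin,(-65,0,58)]))
o=cv2.imread("pics/side0.png")[200:380,40:280];o=cv2.resize(o,None,fx=3.3,fy=3.3,interpolation=cv2.INTER_CUBIC)
def dr(L,col):
  p=((proj(tf(q,L),D)-[40,200])*3.3).astype(int);cv2.polylines(o,[p.reshape(-1,1,2)],True,col,1)
dr([(-125,-110,115),(125,-110,115),(125,110,115),(-125,110,115)],(0,0,255));dr([(-125,-110,0),(125,-110,0),(125,110,0),(-125,110,0)],(0,255,255))
dr(tf([hin[0],hin[1],-q[3]],np.array([(-135,-109,126),(3,-109,126),(3,109,126),(-135,109,126.)])-hin),(255,0,255))
cv2.imwrite("pics/c3.png",o)
```

```text
[ 7.68222067e+02  7.10358942e+01 -8.11669726e-02  8.54073629e-02] [[-0.0, 0.4], [0.4, -1.7], [0.0, -1.1], [-1.2, -0.4], [0.1, -0.3], [0.9, -1.9], [3.0, -0.4], [-0.9, 0.4], [-1.4, 2.9], [-0.1, -2.3], [0.4, 0.5]]
handle [[579.07806123  24.69525929 120.        ]] hinge,pocket [[652.47108478 189.81177602   0.        ]
 [703.43606207  76.30595639  58.        ]]
```

View pics/c3.png

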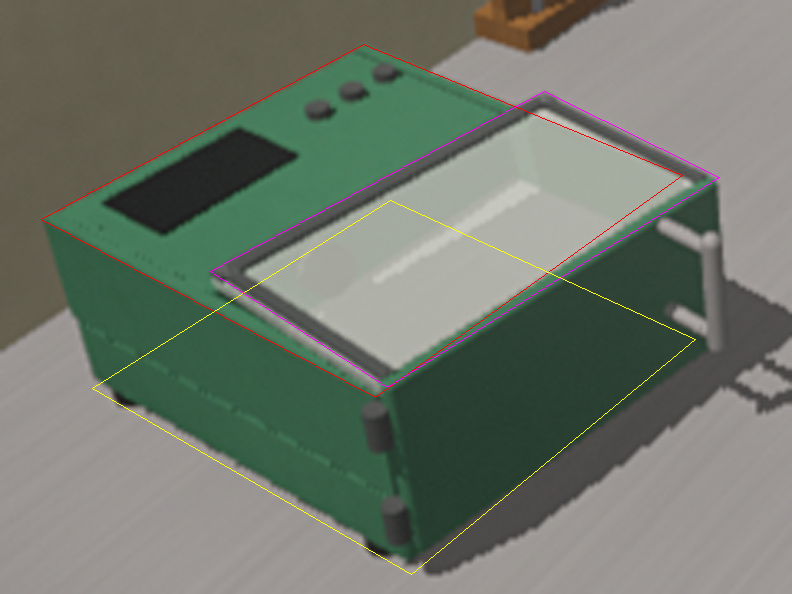

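The outlines overlay well: the door is ajar by about 0.085 rad, the handle is at (579, 25), and the pallet is at (561.6,-352). I'm moving above the handle and turning to yaw 2.975.

```bash
python3 -m handwheel '[{"x":0.51,"y":0.957,"az":0.0364},{"x":0.51,"y":0.957,"az":0.0364},{"x":0.51,"y":0.957,"az":0.0364},{"x":0.51,"y":0.957,"az":0.0364},{"x":0.51,"y":0.957,"az":0.0364},{"x":0.51,"y":0.957,"az":0.0364},{"x":0.51,"y":0.957,"az":0.0364},{"x":0.51,"y":0.957,"az":0.0364},{"x":0.51,"y":0.957,"az":0.0364},{"x":0.51,"y":0.957,"az":0.0364},{"x":0.51,"y":0.957,"az":0.0364},{"x":0.51,"y":0.957,"az":0.0364}]'; python3 -m handwheel '[{"x":0.51,"y":0.957,"az":0.0364},{"x":0.51,"y":0.957,"az":0.0364},{"x":0.51,"y":0.957,"az":0.0364},{"x":0.51,"y":0.957,"az":0.0364},{"x":0.51,"y":0.957,"az":0.0364},{"x":0.51,"y":0.957,"az":0.0364},{"x":0.51,"y":0.957,"az":0.0364},{"x":0.51,"y":0.957,"az":0.0364},{"x":0.51,"y":0.957,"az":0.0364},{"x":0.51,"y":0.957,"az":0.0364},{"x":0.51,"y":0.957,"az":0.0364},{"x":0}]'; python3 -c "
from plant import status;print(status.sense()['joint_positions'])"
```

```text
[-1.26481089e+00  1.16363030e-01  1.44211327e+00 -1.11665617e-05
  1.58400772e+00 -3.78139399e-02]invalid input
invalid input
```

```bash
python3 -m handwheel '[{"x":0.51,"y":0.957,"z":0,"ax":0,"ay":0,"az":0.0364,"claw":1},{"x":0.51,"y":0.957,"z":0,"ax":0,"ay":0,"az":0.0364,"claw":1},{"x":0.51,"y":0.957,"z":0,"ax":0,"ay":0,"az":0.0364,"claw":1},{"x":0.51,"y":0.957,"z":0,"ax":0,"ay":0,"az":0.0364,"claw":1},{"x":0.51,"y":0.957,"z":0,"ax":0,"ay":0,"az":0.0364,"claw":1},{"x":0.51,"y":0.957,"z":0,"ax":0,"ay":0,"az":0.0364,"claw":1},{"x":0.51,"y":0.957,"z":0,"ax":0,"ay":0,"az":0.0364,"claw":1},{"x":0.51,"y":0.957,"z":0,"ax":0,"ay":0,"az":0.0364,"claw":1},{"x":0.51,"y":0.957,"z":0,"ax":0,"ay":0,"az":0.0364,"claw":1},{"x":0.51,"y":0.957,"z":0,"ax":0,"ay":0,"az":0.0364,"claw":1},{"x":0.51,"y":0.957,"z":0,"ax":0,"ay":0,"az":0.0364,"claw":1},{"x":0.51,"y":0.957,"z":0,"ax":0,"ay":0,"az":0.0364,"claw":1}]'; python3 -c "
from plant import status;print(status.sense()['joint_positions'])"
```

```text
clock: 1.35
ee_pos: [411.4, -289.7, 302.6]
ee_rot: [-3.142, -0.0, 1.721]
contact_force: [0.5, 0.1, 0.3]
finger_gap: 1.001
grip_force: 0.0
[-6.64206213e-01 -2.64338877e-01  1.80142767e+00  1.87010260e-05
  1.60457307e+00 -8.14000778e-01]
```

```bash
python3 -m handwheel '[{"x":0.51,"y":0.957,"z":0,"ax":0,"ay":0,"az":0.0364,"claw":1},{"x":0.51,"y":0.957,"z":0,"ax":0,"ay":0,"az":0.0364,"claw":1},{"x":0.51,"y":0.957,"z":0,"ax":0,"ay":0,"az":0.0364,"claw":1},{"x":0.51,"y":0.957,"z":0,"ax":0,"ay":0,"az":0.0364,"claw":1},{"x":0.51,"y":0.957,"z":0,"ax":0,"ay":0,"az":0.0364,"claw":1},{"x":0.51,"y":0.957,"z":0,"ax":0,"ay":0,"az":0.0364,"claw":1},{"x":0.51,"y":0.957,"z":0,"ax":0,"ay":0,"az":0.0364,"claw":1},{"x":0.51,"y":0.957,"z":0,"ax":0,"ay":0,"az":0.0364,"claw":1},{"x":0.51,"y":0.957,"z":0,"ax":0,"ay":0,"az":0.0364,"claw":1},{"x":0.51,"y":0.957,"z":0,"ax":0,"ay":0,"az":0.0364,"claw":1},{"x":0.51,"y":0.957,"z":0,"ax":0,"ay":0,"az":0.0364,"claw":1},{"x":0,"y":0,"z":0,"ax":0,"ay":0,"az":0,"claw":1}]'
python3 - <<'E'
from plant import status,get_image
import cv2,numpy as np
d=get_image("wrist");np.savez("pics/w1.npz",**d)
T=d["T"];K=d["mtx"];o=d["color"][:,:,::-1].copy()
for P in [(579.1,24.7,130),(579.1,24.7,120)]:
    p=(np.array(P)-T[:3,3])@T[:3,:3];p=np.array([p[0],-p[1],-p[2]])
    th=np.arctan2(np.hypot(p[0],p[1]),p[2]);r=K[0,0]*th/np.hypot(p[0],p[1])
    u=(K[0,2]+r*p[0],K[1,2]+r*p[1]);print(u);cv2.drawMarker(o,(int(u[0]),int(u[1])),(0,0,255),0,10,1)
cv2.imwrite("pics/w1.png",o)
E
```

```text
clock: 2.55
ee_pos: [580.3, 27.5, 302.1]
ee_rot: [3.141, -0.001, 2.981]
contact_force: [0.1, 0.4, -0.3]
finger_gap: 1.002
grip_force: 0.0
(np.float64(312.55642831543014), np.float64(241.30283132360321))
(np.float64(312.65402104310766), np.float64(237.92692488752238))
```

View pics/w1.png

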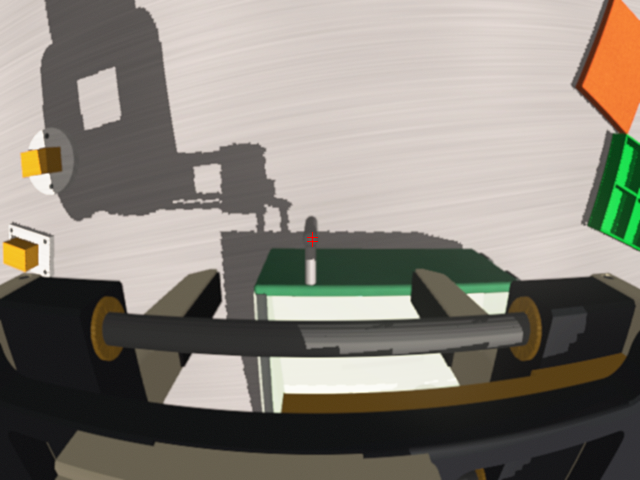

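The wrist view shows the handle bar at (311,218–241), and the predicted top (312.6,241) agrees. Descending and gripping.

```bash
python3 -m handwheel '[{"x":-0.04,"y":-0.1,"z":-0.6,"ax":0,"ay":0,"az":0,"claw":1},{"x":0,"y":0,"z":-0.8,"ax":0,"ay":0,"az":0,"claw":1},{"x":0,"y":0,"z":-0.8,"ax":0,"ay":0,"az":0,"claw":1},{"x":0,"y":0,"z":-0.8,"ax":0,"ay":0,"az":0,"claw":1},{"x":0,"y":0,"z":-0.8,"ax":0,"ay":0,"az":0,"claw":1},{"x":0,"y":0,"z":-0.6,"ax":0,"ay":0,"az":0,"claw":1},{"x":0,"y":0,"z":0,"ax":0,"ay":0,"az":0,"claw":-1},{"x":0,"y":0,"z":0,"ax":0,"ay":0,"az":0,"claw":-1},{"x":0,"y":0,"z":0,"ax":0,"ay":0,"az":0,"claw":-1},{"x":0,"y":0,"z":0,"ax":0,"ay":0,"az":0,"claw":-1},{"x":0,"y":0,"z":0,"ax":0,"ay":0,"az":0,"claw":-1},{"x":0,"y":0,"z":0,"ax":0,"ay":0,"az":0,"claw":-1},{"x":0,"y":0,"z":0,"ax":0,"ay":0,"az":0,"claw":-1}]'
python3 - <<'E'
import numpy as np
h=np.array([652.5,189.8])
def P(a):
  t=-0.081-a;c,s=np.cos(t),np.sin(t);return h+np.array([c*-45+s*175,s*-45-c*175])
a=np.linspace(.085,1.485,21);p=np.array([P(x) for x in a]);print(p[0],p[-1]);print((np.diff(p,axis=0)/30).round(2).tolist(),-.07/np.pi)
E
```

```text
clock: 3.9
ee_pos: [578.2, 21.9, 170.9]
ee_rot: [3.142, 0.0, 2.974]
contact_force: [-0.2, -1.0, -0.0]
finger_gap: 0.451
grip_force: 0.0
[579.20182082  24.6413583 ] [477.28617903 233.96012842]
[[-0.38, 0.18], [-0.37, 0.21], [-0.35, 0.24], [-0.33, 0.26], [-0.31, 0.28], [-0.29, 0.3], [-0.27, 0.32], [-0.25, 0.34], [-0.22, 0.36], [-0.2, 0.37], [-0.17, 0.39], [-0.14, 0.4], [-0.12, 0.41], [-0.09, 0.41], [-0.06, 0.42], [-0.03, 0.42], [0.0, 0.42], [0.03, 0.42], [0.06, 0.42], [0.09, 0.41]] -0.02228169203286535
```

```bash
python3 -m handwheel '[{"x":0.03,"y":0.09,"z":0,"ax":0,"ay":0,"az":0,"claw":-1},{"x":0,"y":0,"z":0,"ax":0,"ay":0,"az":0,"claw":-1},{"x":0,"y":0,"z":0,"ax":0,"ay":0,"az":0,"claw":-1},{"x":0,"y":0,"z":0,"ax":0,"ay":0,"az":0,"claw":-1},{"x":0,"y":0,"z":0,"ax":0,"ay":0,"az":0,"claw":-1},{"x":0,"y":0,"z":0,"ax":0,"ay":0,"az":0,"claw":-1},{"x":0,"y":0,"z":0,"ax":0,"ay":0,"az":0,"claw":-1}]'
```

```text
clock: 4.6
ee_pos: [578.9, 23.8, 170.7]
ee_rot: [-3.14, -0.001, 2.974]
contact_force: [-3.3, -7.5, 1.3]
finger_gap: 0.115
grip_force: 30.0
```

Bar gripped (gap 0.115 ≈ 10.7 mm). Swinging the first half.

```bash
python3 -m handwheel '[{"x":-0.38,"y":0.18,"z":0,"ax":0,"ay":0,"az":-0.0223,"claw":-1},{"x":-0.37,"y":0.21,"z":0,"ax":0,"ay":0,"az":-0.0223,"claw":-1},{"x":-0.35,"y":0.24,"z":0,"ax":0,"ay":0,"az":-0.0223,"claw":-1},{"x":-0.33,"y":0.26,"z":0,"ax":0,"ay":0,"az":-0.0223,"claw":-1},{"x":-0.31,"y":0.28,"z":0,"ax":0,"ay":0,"az":-0.0223,"claw":-1},{"x":-0.29,"y":0.3,"z":0,"ax":0,"ay":0,"az":-0.0223,"claw":-1},{"x":-0.27,"y":0.32,"z":0,"ax":0,"ay":0,"az":-0.0223,"claw":-1},{"x":-0.25,"y":0.34,"z":0,"ax":0,"ay":0,"az":-0.0223,"claw":-1}]'
```

```text
clock: 5.4
ee_pos: [502.0, 88.4, 170.7]
ee_rot: [-3.141, 0.0, 2.41]
contact_force: [1.2, -0.7, -0.7]
finger_gap: 0.113
grip_force: 30.0
```

```bash
python3 -m handwheel '[{"x":-0.22,"y":0.36,"z":0,"ax":0,"ay":0,"az":-0.0223,"claw":-1},{"x":-0.2,"y":0.37,"z":0,"ax":0,"ay":0,"az":-0.0223,"claw":-1},{"x":-0.17,"y":0.39,"z":0,"ax":0,"ay":0,"az":-0.0223,"claw":-1},{"x":-0.14,"y":0.4,"z":0,"ax":0,"ay":0,"az":-0.0223,"claw":-1},{"x":-0.12,"y":0.41,"z":0,"ax":0,"ay":0,"az":-0.0223,"claw":-1},{"x":-0.09,"y":0.41,"z":0,"ax":0,"ay":0,"az":-0.0223,"claw":-1},{"x":-0.06,"y":0.42,"z":0,"ax":0,"ay":0,"az":-0.0223,"claw":-1},{"x":-0.03,"y":0.42,"z":0,"ax":0,"ay":0,"az":-0.0223,"claw":-1},{"x":0,"y":0.42,"z":0,"ax":0,"ay":0,"az":-0.0223,"claw":-1},{"x":0.03,"y":0.42,"z":0,"ax":0,"ay":0,"az":-0.0223,"claw":-1},{"x":0.06,"y":0.42,"z":0,"ax":0,"ay":0,"az":-0.0223,"claw":-1},{"x":0.09,"y":0.41,"z":0,"ax":0,"ay":0,"az":-0.0223,"claw":-1},{"x":0,"y":0,"z":0,"ax":0,"ay":0,"az":0,"claw":-1},{"x":0,"y":0,"z":0,"ax":0,"ay":0,"az":0,"claw":-1}]'
```

```text
clock: 6.8
ee_pos: [477.2, 233.8, 170.7]
ee_rot: [3.141, 0.0, 1.575]
contact_force: [4.0, 0.3, -1.5]
finger_gap: 0.114
grip_force: 30.0
```

The door is at about 1.48 rad. Releasing and lifting off.

```bash
python3 -m handwheel '[{"x":0,"y":0,"z":0,"ax":0,"ay":0,"az":0,"claw":0},{"x":0,"y":0,"z":0,"ax":0,"ay":0,"az":0,"claw":0},{"x":0,"y":0,"z":0,"ax":0,"ay":0,"az":0,"claw":0},{"x":0,"y":0,"z":0,"ax":0,"ay":0,"az":0,"claw":0},{"x":0,"y":0,"z":0,"ax":0,"ay":0,"az":0,"claw":0},{"x":0,"y":0,"z":0.6,"ax":0,"ay":0,"az":0,"claw":1},{"x":0,"y":0,"z":0.8,"ax":0,"ay":0,"az":0,"claw":1},{"x":0,"y":0,"z":0.9,"ax":0,"ay":0,"az":0,"claw":1},{"x":0,"y":0,"z":0.7,"ax":0,"ay":0,"az":0,"claw":1}]'
python3 -m handwheel '[{"x":0.14,"y":-0.98,"z":0,"ax":0,"ay":0,"az":0.0186,"claw":1},{"x":0.14,"y":-0.98,"z":0,"ax":0,"ay":0,"az":0.0186,"claw":1},{"x":0.14,"y":-0.98,"z":0,"ax":0,"ay":0,"az":0.0186,"claw":1},{"x":0.14,"y":-0.98,"z":0,"ax":0,"ay":0,"az":0.0186,"claw":1},{"x":0.14,"y":-0.98,"z":0,"ax":0,"ay":0,"az":0.0186,"claw":1},{"x":0.14,"y":-0.98,"z":0,"ax":0,"ay":0,"az":0.0186,"claw":1},{"x":0.14,"y":-0.98,"z":0,"ax":0,"ay":0,"az":0.0186,"claw":1},{"x":0.14,"y":-0.98,"z":0,"ax":0,"ay":0,"az":0.0186,"claw":1},{"x":0.14,"y":-0.98,"z":0,"ax":0,"ay":0,"az":0.0186,"claw":1},{"x":0.14,"y":-0.98,"z":0,"ax":0,"ay":0,"az":0.0186,"claw":1},{"x":0.14,"y":-0.98,"z":0,"ax":0,"ay":0,"az":0.0186,"claw":1},{"x":0.14,"y":-0.98,"z":0,"ax":0,"ay":0,"az":0.0186,"claw":1},{"x":0.14,"y":-0.98,"z":0,"ax":0,"ay":0,"az":0.0186,"claw":1}]'
python3 - <<'E'
from plant import status,get_image
import cv2,numpy as np
for n in("scene","side"):
    d=get_image(n);np.savez(f"pics/{n}2.npz",**d);cv2.imwrite(f"pics/{n}2.png",d["color"][:,:,::-1])
s=cv2.imread("pics/scene2.png")[250:480,190:490]
cv2.imwrite("pics/c4.png",cv2.resize(s,None,fx=2.6,fy=2.6,interpolation=cv2.INTER_CUBIC))
E
```

```text
clock: 7.7
ee_pos: [477.1, 233.9, 262.3]
ee_rot: [3.141, -0.0, 1.573]
contact_force: [-0.5, 0.2, -0.0]
finger_gap: 0.795
grip_force: 0.0
clock: 9.0
ee_pos: [531.7, -149.6, 260.8]
ee_rot: [3.141, 0.0, 2.335]
contact_force: [-0.1, 1.4, -0.6]
finger_gap: 0.997
grip_force: 0.0
```

View pics/c4.png

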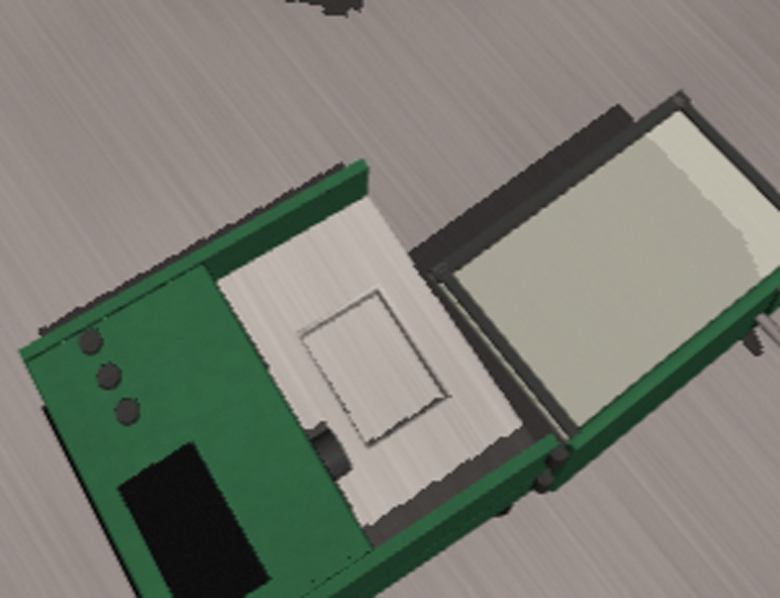

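The view shows the door wide open and the pocket outline, with corners at crop (300,333), (376,291), (449,397) and (370,445). I'll refine the pocket pose and move on to the pallet.

```bash
python3 - <<'E'
from h import *
S=np.load("pics/scene2.npz")
cv=lambda L:[(u/2.6+190,v/2.6+250) for u,v in L]
px=cv([(300,333),(376,291),(449,397),(370,445)])
for w in((32,44),(30,42)):
  M=[(w[0],-w[1],70),(-w[0],-w[1],70),(-w[0],w[1],70),(w[0],w[1],70)]
  print(fit([(S,M,px)],[703,76,-.08]))
C=[(-125,-110,115),(125,-110,115),(0,102,115),(-125,106,115)]
pc=cv([(364,160),(22,352),(370,549),(555,438)])
print(fit([(S,C,pc)],[768,71,-.08]))
M=[(-33,-44,70),(-97,-44,70),(-97,44,70),(-33,44,70)]
q,r=fit([(S,C,pc),(S,M,px)],[768,71,-.08]);print(q,r.tolist(),tf(q,[(-65,0,58)]))
E
python3 -m handwheel '[{"x":0.14,"y":-0.98,"z":0,"ax":0,"ay":0,"az":0.0186,"claw":1},{"x":0.14,"y":-0.98,"z":0,"ax":0,"ay":0,"az":0.0186,"claw":1},{"x":0.14,"y":-0.98,"z":0,"ax":0,"ay":0,"az":0.0186,"claw":1},{"x":0.14,"y":-0.98,"z":0,"ax":0,"ay":0,"az":0.0186,"claw":1},{"x":0.14,"y":-0.98,"z":0,"ax":0,"ay":0,"az":0.0186,"claw":1},{"x":0.14,"y":-0.9,"z":0,"ax":0,"ay":0,"az":0.0186,"claw":1},{"x":0.14,"y":-0.9,"z":0,"ax":0,"ay":0,"az":0.0186,"claw":1},{"x":0,"y":0,"z":0,"ax":0,"ay":0,"az":0,"claw":1}]'
python3 - <<'E'
from plant import status,get_image
import cv2,numpy as np
d=get_image("wrist");np.savez("pics/w2.npz",**d)
cv2.imwrite("pics/w2.png",d["color"][:,:,::-1])
E
```

```text
(array([ 7.04818546e+02,  7.43933373e+01, -7.93077523e-02]), array([[-1.8,  0.2],
       [ 0.8, -2.8],
       [ 1.5, -0.3],
       [-0.7,  2.1]]))
(array([ 7.04924360e+02,  7.47086715e+01, -8.33508892e-02]), array([[-0. ,  0.6],
       [ 0.6, -1. ],
       [-0.1, -0.4],
       [-0.3,  0.6]]))
(array([ 7.69997650e+02,  6.89231169e+01, -8.74956277e-02]), array([[-0.4, -0.8],
       [-1.9, -0.7],
       [ 1.7,  0.4],
       [ 0.3,  0.6]]))
[ 7.69806013e+02  6.89165676e+01 -8.62915568e-02] [[-0.4, -0.9], [-1.9, -0.7], [1.9, 0.2], [0.4, 0.4], [-1.7, 0.1], [0.9, -2.6], [1.4, 0.1], [-1.0, 2.3]] [[705.04786515  74.51856044  58.        ]]
clock: 9.9
ee_pos: [561.2, -351.1, 260.1]
ee_rot: [-3.141, -0.001, 2.741]
contact_force: [0.6, -0.1, 0.2]
finger_gap: 1.003
grip_force: 0.0
```

View pics/w2.png

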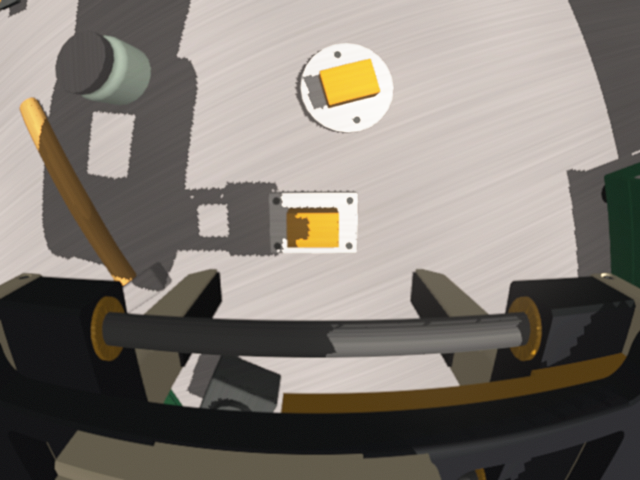

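The wrist view shows the pallet squarely under the gripper, with plate corners near (271,192), (357,192), (357,252) and (271,253). The round carrier is well clear at (347,88). Checking the centre numerically.

```bash
cat >> h.py <<'E'
def back(px,d,z):
    K=d["mtx"];T=d["T"];a=np.asarray(px,float)-[K[0,2],K[1,2]];th=np.hypot(*a.T)/K[0,0];ph=np.arctan2(a[:,1],a[:,0])
    r=np.c_[np.sin(th)*np.cos(ph),-np.sin(th)*np.sin(ph),-np.cos(th)]@T[:3,:3].T
    return T[:3,3]+r*((z-T[2,3])/r[:,2])[:,None]
E
python3 - <<'E'
from h import *
d=np.load("pics/w2.npz")
P=back([(271,192.5),(357,192),(357,252),(271,253.5)],d,12)[:,:2];print(P,P.mean(0),cv2.minAreaRect(P.astype(np.float32)))
c=d["color"].astype(int);m=((c[:,:,0]-c[:,:,2]>60)&(c[:,:,0]>60)).astype(np.uint8);m[:205]=0;m[255:]=0;m[:,:275]=0;m[:,355:]=0
n,l,s,ce=cv2.connectedComponentsWithStats(m);print(s)
E
```

```text
[[ 521.11043994 -378.61106107]
 [ 550.72340125 -307.45855235]
 [ 602.62865822 -327.9722174 ]
 [ 572.88748514 -402.07169577]] [ 561.83749614 -354.02838165] ((561.406494140625, -354.4453125), (79.84525299072266, 56.789859771728516), 68.13105773925781)
[[     0      0    640    480 305330]
 [   287    210     52     38   1870]]
```

```bash
python3 -m handwheel '[{"x":0.02,"y":-0.06,"z":-0.7,"ax":0,"ay":0,"az":0.003,"claw":1},{"x":0,"y":0,"z":-0.9,"ax":0,"ay":0,"az":0,"claw":1},{"x":0,"y":0,"z":-0.9,"ax":0,"ay":0,"az":0,"claw":1},{"x":0,"y":0,"z":-0.9,"ax":0,"ay":0,"az":0,"claw":1},{"x":0,"y":0,"z":-0.9,"ax":0,"ay":0,"az":0,"claw":1},{"x":0,"y":0,"z":-0.7,"ax":0,"ay":0,"az":0,"claw":1},{"x":0,"y":0,"z":-0.35,"ax":0,"ay":0,"az":0,"claw":1},{"x":0,"y":0,"z":0,"ax":0,"ay":0,"az":0,"claw":-1},{"x":0,"y":0,"z":0,"ax":0,"ay":0,"az":0,"claw":-1},{"x":0,"y":0,"z":0,"ax":0,"ay":0,"az":0,"claw":-1},{"x":0,"y":0,"z":0,"ax":0,"ay":0,"az":0,"claw":-1},{"x":0,"y":0,"z":0,"ax":0,"ay":0,"az":0,"claw":-1},{"x":0,"y":0,"z":0,"ax":0,"ay":0,"az":0,"claw":-1},{"x":0,"y":0,"z":0,"ax":0,"ay":0,"az":0,"claw":-1},{"x":0,"y":0,"z":0,"ax":0,"ay":0,"az":0,"claw":-1},{"x":0,"y":0,"z":0,"ax":0,"ay":0,"az":0,"claw":-1}]'
```

```text
clock: 11.55
ee_pos: [561.7, -351.4, 100.6]
ee_rot: [-3.141, 0.0, 2.751]
contact_force: [-2.1, -3.6, 4.8]
finger_gap: 0.474
grip_force: 30.0
```

Block gripped (44 mm). Lifting and carrying to above the pocket.

```bash
python3 -m handwheel '[{"x":0,"y":0,"z":0.5,"ax":0,"ay":0,"az":0,"claw":-1},{"x":0,"y":0,"z":0.9,"ax":0,"ay":0,"az":0,"claw":-1},{"x":0,"y":0,"z":0.9,"ax":0,"ay":0,"az":0,"claw":-1},{"x":0,"y":0,"z":0.9,"ax":0,"ay":0,"az":0,"claw":-1},{"x":0,"y":0,"z":0.9,"ax":0,"ay":0,"az":0,"claw":-1},{"x":0,"y":0,"z":0.9,"ax":0,"ay":0,"az":0,"claw":-1},{"x":0,"y":0,"z":0.6,"ax":0,"ay":0,"az":0,"claw":-1}]'
python3 -m handwheel '[{"x":0.3,"y":0.5,"z":0,"ax":0,"ay":0,"az":0.006,"claw":-1},{"x":0.3,"y":0.9,"z":0,"ax":0,"ay":0,"az":0.006,"claw":-1},{"x":0.3,"y":0.9,"z":0,"ax":0,"ay":0,"az":0.006,"claw":-1},{"x":0.3,"y":0.9,"z":0,"ax":0,"ay":0,"az":0.006,"claw":-1},{"x":0.3,"y":0.9,"z":0,"ax":0,"ay":0,"az":0.006,"claw":-1},{"x":0.3,"y":0.9,"z":0,"ax":0,"ay":0,"az":0.006,"claw":-1},{"x":0.3,"y":0.9,"z":0,"ax":0,"ay":0,"az":0.006,"claw":-1},{"x":0.3,"y":0.9,"z":0,"ax":0,"ay":0,"az":0.006,"claw":-1},{"x":0.3,"y":0.9,"z":0,"ax":0,"ay":0,"az":0.006,"claw":-1},{"x":0.3,"y":0.9,"z":0,"ax":0,"ay":0,"az":0.006,"claw":-1},{"x":0.3,"y":0.9,"z":0,"ax":0,"ay":0,"az":0.006,"claw":-1},{"x":0.3,"y":0.9,"z":0,"ax":0,"ay":0,"az":0.006,"claw":-1},{"x":0.3,"y":0.9,"z":0,"ax":0,"ay":0,"az":0.006,"claw":-1},{"x":0.3,"y":0.9,"z":0,"ax":0,"ay":0,"az":0.006,"claw":-1},{"x":0.3,"y":0.9,"z":0,"ax":0,"ay":0,"az":0.006,"claw":-1},{"x":0.28,"y":0.8,"z":0,"ax":0,"ay":0,"az":0.006,"claw":-1},{"x":0,"y":0.3,"z":0,"ax":0,"ay":0,"az":0,"claw":-1},{"x":0,"y":0,"z":0,"ax":0,"ay":0,"az":0,"claw":-1}]'
```

```text
clock: 12.25
ee_pos: [561.8, -350.8, 270.7]
ee_rot: [3.141, 0.001, 2.751]
contact_force: [1.0, 0.1, -5.0]
finger_gap: 0.47
grip_force: 30.0
clock: 14.05
ee_pos: [704.7, 76.6, 267.0]
ee_rot: [-3.142, -0.002, 3.054]
contact_force: [0.4, -0.3, -4.4]
finger_gap: 0.468
grip_force: 30.0
```

```bash
python3 -m handwheel '[{"x":0.01,"y":-0.06,"z":-0.6,"ax":0,"ay":0,"az":0.001,"claw":-1},{"x":0,"y":0,"z":-0.8,"ax":0,"ay":0,"az":0,"claw":-1},{"x":0,"y":0,"z":-0.8,"ax":0,"ay":0,"az":0,"claw":-1},{"x":0,"y":0,"z":-0.5,"ax":0,"ay":0,"az":0,"claw":-1},{"x":0,"y":0,"z":-0.2,"ax":0,"ay":0,"az":0,"claw":-1},{"x":0,"y":0,"z":0,"ax":0,"ay":0,"az":0,"claw":-1}]'
python3 - <<'E'
from plant import get_image
from h import *
q0=None
I={}
for n in("scene","side"):
    d=get_image(n);np.savez(f"pics/{n}3.npz",**d);I[n]=d["color"][:,:,::-1].copy()
k=5
a=cv2.resize(I["scene"][340:440,285:385],None,fx=4,fy=4,interpolation=cv2.INTER_CUBIC)
b=cv2.resize(I["side"][200:320,100:200],None,fx=4,fy=4,interpolation=cv2.INTER_CUBIC)
o=np.zeros((480,800,3),np.uint8);o[:400,:400]=a;o[:480,400:]=b;cv2.imwrite("pics/c5.png",o)
E
```

```text
clock: 14.65
ee_pos: [705.2, 72.6, 180.4]
ee_rot: [-3.141, -0.001, 3.055]
contact_force: [0.7, -0.1, -5.1]
finger_gap: 0.475
grip_force: 30.0
```

View pics/c5.png

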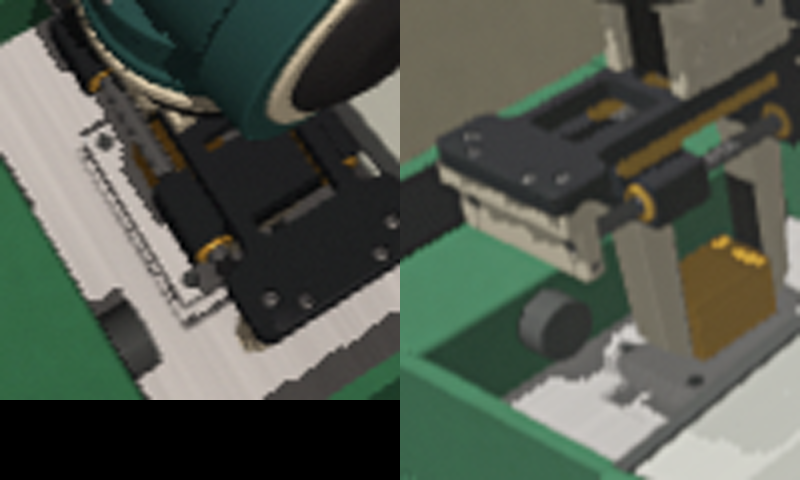

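The scene half shows the plate hovering parallel over the pocket's rear edge (line from about (82,150) to (187,325)). The side half shows it held level. I'll correct y by +2 mm and descend gently, watching the force.

```bash
python3 -m handwheel '[{"x":0,"y":0.06,"z":-0.1,"ax":0,"ay":0,"az":0.001,"claw":-1},{"x":0,"y":0,"z":-0.1,"ax":0,"ay":0,"az":0,"claw":-1},{"x":0,"y":0,"z":-0.1,"ax":0,"ay":0,"az":0,"claw":-1},{"x":0,"y":0,"z":-0.05,"ax":0,"ay":0,"az":0,"claw":-1},{"x":0,"y":0,"z":0,"ax":0,"ay":0,"az":0,"claw":-1}]'
python3 - <<'E'
from h import *
S=np.load("pics/scene3.npz")
f=lambda p:((p-[285,340])*4).round(0).tolist()
print("plate",f(proj(tf([705.2,72.6,-.086],[(28,-40,92),(28,40,92)]),S)))
print("pocket",f(proj(tf([704.9,74.6,-.083],[(30,-42,70),(30,42,70)]),S)))
E
```

```text
clock: 15.25
ee_pos: [705.3, 74.9, 170.4]
ee_rot: [-3.142, -0.0, 3.059]
contact_force: [0.4, -0.4, -5.1]
finger_gap: 0.471
grip_force: 30.0
plate [[84.0, 135.0], [187.0, 301.0]]
pocket [[81.0, 154.0], [188.0, 327.0]]
```

```bash
python3 -m handwheel '[{"x":0,"y":0,"z":-0.06,"ax":0,"ay":0,"az":0,"claw":-1},{"x":0,"y":0,"z":-0.06,"ax":0,"ay":0,"az":0,"claw":-1},{"x":0,"y":0,"z":0,"ax":0,"ay":0,"az":0,"claw":-1}]'
```

```text
clock: 15.55
ee_pos: [705.3, 74.9, 166.8]
ee_rot: [-3.142, -0.0, 3.059]
contact_force: [0.8, 0.8, -4.5]
finger_gap: 0.471
grip_force: 30.0
```

```bash
python3 -m handwheel '[{"x":0,"y":0,"z":-0.07,"ax":0,"ay":0,"az":0,"claw":-1},{"x":0,"y":0,"z":-0.07,"ax":0,"ay":0,"az":0,"claw":-1},{"x":0,"y":0,"z":0,"ax":0,"ay":0,"az":0,"claw":-1}]'
```

```text
clock: 15.85
ee_pos: [705.3, 74.9, 162.5]
ee_rot: [-3.142, -0.0, 3.059]
contact_force: [0.1, 0.6, -4.6]
finger_gap: 0.472
grip_force: 30.0
```

Now 8 mm below the bed top with no resistance. Going on to the floor.

```bash
python3 -m handwheel '[{"x":0,"y":0,"z":-0.07,"ax":0,"ay":0,"az":0,"claw":-1},{"x":0,"y":0,"z":-0.05,"ax":0,"ay":0,"az":0,"claw":-1},{"x":0,"y":0,"z":0,"ax":0,"ay":0,"az":0,"claw":-1}]'
```

```text
clock: 16.15
ee_pos: [705.3, 74.9, 159.0]
ee_rot: [-3.141, -0.0, 3.059]
contact_force: [-0.9, 0.4, -5.5]
finger_gap: 0.47
grip_force: 30.0
```

```bash
python3 -m handwheel '[{"x":0,"y":0,"z":-0.03,"ax":0,"ay":0,"az":0,"claw":-1},{"x":0,"y":0,"z":-0.03,"ax":0,"ay":0,"az":0,"claw":-1},{"x":0,"y":0,"z":0,"ax":0,"ay":0,"az":0,"claw":-1}]'
```

```text
clock: 16.45
ee_pos: [705.5, 75.0, 158.6]
ee_rot: [3.142, 0.001, 3.059]
contact_force: [-5.5, -0.3, 5.4]
finger_gap: 0.469
grip_force: 30.0
```

Contact at 158.6, exactly the expected seating height. One more light press, then release and lift.

```bash
python3 -m handwheel '[{"x":0,"y":0,"z":-0.05,"ax":0,"ay":0,"az":0,"claw":-1},{"x":0,"y":0,"z":0,"ax":0,"ay":0,"az":0,"claw":-1},{"x":0,"y":0,"z":0,"ax":0,"ay":0,"az":0,"claw":-1}]'; python3 -m handwheel '[{"x":0,"y":0,"z":0.05,"ax":0,"ay":0,"az":0,"claw":0.5},{"x":0,"y":0,"z":0,"ax":0,"ay":0,"az":0,"claw":0.5},{"x":0,"y":0,"z":0,"ax":0,"ay":0,"az":0,"claw":0.5},{"x":0,"y":0,"z":0,"ax":0,"ay":0,"az":0,"claw":0.5},{"x":0,"y":0,"z":0,"ax":0,"ay":0,"az":0,"claw":0.5},{"x":0,"y":0,"z":0.5,"ax":0,"ay":0,"az":0,"claw":0.5},{"x":0,"y":0,"z":0.9,"ax":0,"ay":0,"az":0,"claw":0.5},{"x":0,"y":0,"z":0.9,"ax":0,"ay":0,"az":0,"claw":0.5},{"x":0,"y":0,"z":0.9,"ax":0,"ay":0,"az":0,"claw":0.5},{"x":0,"y":0,"z":0.9,"ax":0,"ay":0,"az":0,"claw":0.5}]'
```

```text
clock: 16.75
ee_pos: [705.5, 75.0, 158.6]
ee_rot: [3.142, 0.001, 3.059]
contact_force: [-12.0, 0.6, 17.8]
finger_gap: 0.473
grip_force: 30.0
clock: 17.75
ee_pos: [705.3, 74.9, 283.0]
ee_rot: [3.142, 0.001, 3.059]
contact_force: [-0.0, -0.1, 0.3]
finger_gap: 0.748
grip_force: 0.0
```

Moving aside, then a numeric check (no picture views left).

```bash
python3 -m handwheel '[{"x":-0.2,"y":-0.9,"z":0.5,"ax":0,"ay":0,"az":0,"claw":0.5},{"x":-0.2,"y":-0.9,"z":0,"ax":0,"ay":0,"az":0,"claw":0.5},{"x":-0.2,"y":-0.9,"z":0,"ax":0,"ay":0,"az":0,"claw":0.5},{"x":-0.2,"y":-0.9,"z":0,"ax":0,"ay":0,"az":0,"claw":0.5},{"x":-0.2,"y":-0.9,"z":0,"ax":0,"ay":0,"az":0,"claw":0.5},{"x":-0.2,"y":-0.9,"z":0,"ax":0,"ay":0,"az":0,"claw":0.5},{"x":-0.2,"y":-0.9,"z":0,"ax":0,"ay":0,"az":0,"claw":0.5},{"x":-0.2,"y":-0.9,"z":0,"ax":0,"ay":0,"az":0,"claw":0.5},{"x":-0.2,"y":-0.9,"z":0,"ax":0,"ay":0,"az":0,"claw":0.5},{"x":-0.2,"y":-0.9,"z":0,"ax":0,"ay":0,"az":0,"claw":0.5},{"x":0,"y":0,"z":0,"ax":0,"ay":0,"az":0,"claw":0.5}]'
python3 - <<'E'
from plant import get_image
from h import *
for n in("scene","side"):
    d=get_image(n);c=d["color"].astype(int);q=[705,74.7,-.084]
    V=[(x,y,z) for x in(-15,15) for y in(-22,22) for z in(70,100)]
    p=proj(tf(q,V),d);hull=cv2.convexHull(p.astype(np.float32));x,y,w,h=cv2.boundingRect(hull)
    m=((c[:,:,0]-c[:,:,2]>50)).astype(np.uint8);M=np.zeros_like(m);M[y-15:y+h+15,x-15:x+w+15]=1;m*=M
    e=np.zeros_like(m);cv2.fillConvexPoly(e,hull.round().astype(int),1)
    f=lambda a:[cv2.boundingRect(a),np.argwhere(a).mean(0).round(1).tolist(),int(a.sum())]
    print(n,"seen",f(m),"expected",f(e),"IoU",(m&e).sum()/(m|e).sum())
    if n=="scene":
        old=np.load("pics/scene2.npz")["color"].astype(int);df=(abs(c-old).sum(2)>60)[250:480,330:490];print("door region changed px",df.sum())
        o2=np.load("pics/scene0.npz")["color"].astype(int)
        for nm,(a,b,u,v) in dict(round=(300,180,350,225),jar=(295,100,332,150)).items():
            print(nm,(abs(c-o2).sum(2)>60)[b:v,a:u].sum())
E
```

```text
clock: 18.85
ee_pos: [644.7, -197.7, 296.7]
ee_rot: [-3.141, 0.001, 3.056]
contact_force: [-0.2, 0.4, 0.4]
finger_gap: 0.75
grip_force: 0.0
scene seen [(318, 371, 30, 36), [387.8, 332.9], 625] expected [(319, 369, 31, 38), [387.4, 333.9], 695] IoU 0.875
door region changed px 600
round 1144
jar 1140
side seen [(163, 270, 30, 29), [283.5, 176.2], 481] expected [(164, 269, 34, 34), [285.3, 180.5], 759] IoU 0.5938303341902313
```

```bash
python3 -c "
from plant import ctrl;print(ctrl.close_job())"
```

```text
the job is handed in; nothing more can be done
None
```

I handed the job in at about 19 s: the door is open to about 1.48 rad and the pallet is pressed home at the expected seating height, with the round carrier and jar left alone. The judge returned no verdict; the final camera check put the brass block within a few mm of its place in the pocket, but could not confirm the round carrier and jar (the arm and its shadow may have been in view).

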